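Book a seed tin in at the potting bench's code reader

ROBOT

A 6-joint arm with a two-finger parallel gripper is mounted at the origin on the work surface. World frame = base frame: x ahead of the robot, y to its left, z up, the work surface at z = 0. Lengths are in m, angles in degrees, forces in N, time in s.
With the tool pointing down it reaches from about 0.35 to 0.875 m from the base axis. Payload 4.2 kg.
Tool frame: the origin (TCP) lies on the front face of the gripper's body, between the roots of the fingers; the fingertips stand finger_overhang ahead of it and the grasp point (between the pads) lies 51 mm ahead of it (finger_overhang is the distance from the TCP to the fingertips, in m); z points along the fingers, y is the line along which they close (so a half turn about z gives the same grasp; the last joint's range is limited). The gripper opens to 87 mm and grips with 3 to 60 N. Pads are 19 mm wide; open, the fingers measure 117 mm over their backs; the gripper's body (75 mm by 190 mm) begins 51 mm behind the grasp point.
Start: joints at [87.869, 22.042, 0.453, 0, -68.411, -14.817], TCP at [0.182, 0.598, 0.292] pointing down, gripper open.
Joint ranges: [-179.83, 179.83], [-69.29, 118.12], [-61.27, 80.66], [-181.25, 117.63], [-171.15, -9.14], [-177.46, 177.46]. Speed limits (degrees/s): [159.86, 159.86, 180, 180, 180, 180].

INTERFACE

Orientations are given as a 3x3 rotation matrix whose columns are the frame's x, y, z axes.
In Python, from station import sense, capture, camera_model, finish_job, finger_overhang gives the robot as it stands. The module is installed in compiled form; this text tells all that it offers.
- The arm moves only by the tool jog_arm, never from a script. Its argument "rows" is a list that holds one entry, the list of rows, each a list of 4 numbers: the shift along the tool's x, y, z in m, then the turn about the tool's z in rad. A call has 1 to 20 rows; each row shifts and turns the commanded pose from where the row before left it, along the tool's axes as they then stand; what a row does not reach is not made up. A row lasts 1/8 s, in which the tool goes at most 62.5 mm and 10.7 degrees, less where a joint would pass 70% of its speed; a pose out of reach is approached as far as the arm can. A call is refused whole if a number of a shift passes 0.0625 or a number of a turn 0.188, either way. A call with a gripper value outside its range is refused whole. "claw" is the opening, from 0 (shut) to 1 (fully open), set as the call begins (left out, the last holds). The fingers move at their own pace and stop on an object; the grip force is fixed at half the most. Time passes only in rows, so rows that do not move let the fingers close. It gives the time, the measured TCP pose, the force, the opening and the grip force at its end, in the units of the state.
- sense(): the state, without advancing time (a new reading comes with each control period).
- capture(name): name is "scene" or "side" or "wrist"; returns the picture (480x640x3 uint8, red, green, blue); there is no depth.
- camera_model(name): a dict with "fovy" (degrees; the focal length in pixels is half the picture's height over the tangent of half this angle, whatever the lens; pixels are square), "cx", "cy" (the principal point, pixels), "eye" and "rotation" of the camera in the world. Camera axes: x right, y down, z forward; pixel columns grow to the right and rows downward; lengths in m; the calibration is good to about 2 mm. A picture is of the moment at which its call begins: read the wrist's pose just before it. camera_model takes no time and is no camera call; for the wrist camera it gives the pose at the moment of the call.
- finish_job(): hands the job in; it is judged then, once.
The state is a dict: "time_s": time; "joints": joint angles; "joint_velocities": joint speeds; "effort": joint torques, N m; "tcp_pos": TCP position; "ee_rot": TCP orientation; "wrist_force": force on the tool from outside, world axes, zero at the start; "moment": the same for the moment, N m; "gripper_width": opening from 0.0 (shut) to 1.0 (fully open); "gripper_force": force on a finger pad.
Only numpy, scipy, OpenCV 4.12 (cv2) and the standard library are available. Lean on these libraries where they do the work, as an engineer would, in place of code of your own. Each camera call takes 0.05 s, during which the arm holds its last target. There are 200 camera calls.

TASK

The green-lidded seed tin standing at the code reader has been booked in: stand it upright in a clear spot in the cedar stock tray. Then fetch the orange-lidded tin from the galvanised drip tray, stand it between the reader's fences with its code turned squarely to the reader's window, and bring it up against the roller lever just until the switch clicks, without pushing the lever on past its working travel, then let go so that the tin stands there holding the switch closed. Don't shift or knock over the other things on the bench.

Things in the scene. Friction and masses are not known exactly. Their poses are not given: they have to be found in the camera images.
- reader: Code reader station, fixed. Origin: underside centre of its aluminium plate (200 along x, 120 along y, 8 mm thick; tins stand on it, 8 mm above the bench). Own +x points from the lane's open mouth (x = -100 mm) to the reader head. Fences reach 24 mm above the bench, x = -98 to +8 mm, inner faces at y = +-38 mm (lane 76 mm wide, middle y = 0).
- switch (a joint): Switch lever under the window: 50 mm, vertical hinge at reader x = 25.5, y = -48 mm. 0 rad = free; grows as the roller is pushed towards the head (reader +x). Clicks at 0.14 and stays closed beyond; working travel ends at 0.30, further is harmful overtravel (stop at 0.45). Weak spring, 0.15 to 0.45 N at the roller: too weak to feel, less than the friction of a standing tin, which stays where left.
- switch_roller (a point): Centre of the lever's yellow roller (radius 6 mm, upright axis, 12 mm tall), 33 mm above the bench; free, it lies at reader x = +6, y = -2 mm. A 60 mm tin in mid-lane first touches it with the tin's axis at reader x = -30 mm, clicks it at -23 mm, and brings it to the end of its working travel at -15.5 mm.
- reader_window (a point): Centre of the red window in the front face of the dark reader head, 75 mm above the bench at reader x = +50, y = 0 mm; it looks along the reader's -x down the lane. The head is 72 mm wide and reaches from 48 to 105 mm above the bench, from x = +50 to the bracket's back at +99 mm.
- stock_tray: Cedar tray, an open box fixed to the bench: outside 320 mm along its x, 130 mm along its y, 34 mm high, walls and floor 7 mm thick. Origin: centre of its underside. Tins stand on its floor, 7 mm above the bench; two blue-lidded tins already stand in it along its x, the gap differs. This tray and the drip tray lie either side of the reader and may be swapped.
- drip_tray: Galvanised drip tray fixed to the bench, 240 x 240 mm, floor top 4 mm above the bench, lip 12 mm high. Origin: centre of its underside. On it stand the orange-lidded tin, the glazed pot, the clay pot and the feed bottle, in any order.
- done_tin_centre (a point): Centre (half-way up) of the green-lidded cream seed tin: upright cylinder 60 mm diameter, 100 mm tall, about 0.3 kg. It starts between the reader's fences, clear of the roller.
- new_tin_centre (a point): Centre (half-way up) of the orange-lidded cream seed tin: upright cylinder 60 mm diameter, 100 mm tall, about 0.3 kg. Own z up; own +x points out of the side with the code (black and white squares on a white label). A white seal strip 12 mm wide runs from the label over the lid to its centre, so from above it points to the coded side. Starts with any heading.
- new_tin_code (a point): Point on the side of the orange-lidded tin in the code's label, 30 mm from its axis along its own +x, 64 mm above its foot.
- stock_tin_centre (a point): Centre of the first blue-lidded seed tin, which stays in the stock tray: 60 mm diameter, 100 mm tall. Bystander.
- stock_tin2_centre (a point): Centre of the second blue-lidded seed tin in the stock tray, same size. Bystander.
- clay_pot_centre (a point): Centre of the small terracotta pot on the drip tray: 62 mm diameter at the rim, 55 mm tall. Bystander.
- glazed_pot_centre (a point): Centre of the green glazed pot on the drip tray: 92 mm diameter at the rim, 85 mm tall. Bystander.
- feed_bottle_centre (a point): Centre of the brown plant feed bottle on the drip tray: 58 mm diameter, 150 mm tall. Bystander.
- punnet_centre (a point): Centre of the black plastic seedling punnet, 140 x 100 x 55 mm, beyond the reader. Bystander.
- mallet_centre (a point): Centre of the head (85 x 120 x 60 mm) of the wooden mallet lying beyond the reader; its 250 mm handle points along its own -x. Bystander.
- widger_centre (a point): Centre of the stainless widger, 180 mm long along its x, 14 mm wide, 6 mm high, lying on the slats between the robot and the reader. Bystander.

How it is judged:
By the outcome, as a careful person would: the job done as asked, in the order asked, and still so for the second after the job is handed in, with the robot touching nothing.
It also fails if it takes over 51 s, if anything falls off the work surface, if the arm or the gripper's body presses on something with over 40 N, if the wrist force passes 120 N, or if a joint passes its speed limit or range.

## Working session

There is one attempt and no reset: what is moved stays moved. The work goes in short steps, Python scripts to look and compute and a tool call to move; the robot and the scene stay as the last step left them, time stands still between calls to the robot, and variables do not carry over. Pictures are saved under pics/ and viewed, at most 10 in all, crops included, and the job is handed in when it is done.

Besides the shell and the picture viewer there is one more tool, called after "Emit:" by a JSON object that holds its "fn" and its "kwargs", one argument or row to a line. jog_arm: Moves the arm, as the interface text tells. Its arguments: {"type":"object","properties":{"rows":{"type":"array"},"claw":{"type":"number"}},"required":["rows"]}

```bash
mkdir -p pics; cat > h.py <<'E'
import numpy as np, cv2
from station import *
def save(name,fn):
    im=capture(name); cv2.imwrite('pics/'+fn,im[:,:,::-1]); return im
def ray(m,u,v):
    f=240/np.tan(np.radians(m['fovy'])/2)
    d=np.array(m['rotation'])@np.array([(u-m['cx'])/f,(v-m['cy'])/f,1.]); return np.array(m['eye']),d
def at(m,u,v,z):
    e,d=ray(m,u,v); return e+d*(z-e[2])/d[2]
def proj(m,p):
    f=240/np.tan(np.radians(m['fovy'])/2)
    q=np.array(m['rotation']).T@(np.array(p)-m['eye']); return q[:2]/q[2]*f+[m['cx'],m['cy']]
E
python3 - <<'E'
from h import *
s=sense();print(s['time_s'],s['tcp_pos'],np.round(s['ee_rot'],3).tolist(),finger_overhang,s['gripper_width'])
for n in('scene','side','wrist'):
    print(n,camera_model(n)); save(n,n+'0.png')
E
```

```text
0.0 [0.1820144  0.59744055 0.29117544] [[0.957, -0.292, -0.001], [-0.292, -0.957, -0.002], [0.0, 0.002, -1.0]] 0.0697 1.0036898166042603
scene {'fovy': 53.7312788525611, 'cx': 314.2923521441718, 'cy': 238.26445076399455, 'eye': array([ 0.99876189, -0.43597743,  0.92528389]), 'rotation': array([[ 0.68368081,  0.59226861, -0.42637828],
       [ 0.72977693, -0.5568427 ,  0.396676  ],
       [-0.00248689, -0.5823608 , -0.81292663]])}
side {'fovy': 51.15212895859085, 'cx': 321.21156774752296, 'cy': 249.40418033586127, 'eye': array([0.11717184, 0.62417329, 0.89240003]), 'rotation': array([[-0.83171696, -0.3996936 ,  0.3853465 ],
       [-0.55514157,  0.60875589, -0.56677517],
       [-0.00804555, -0.68531839, -0.72819914]])}
wrist {'fovy': 67.20623312521761, 'cx': 322.0223849690783, 'cy': 230.45969945675017, 'eye': array([0.26100865, 0.57334502, 0.38475104]), 'rotation': array([[-0.29274606, -0.91136059, -0.28934687],
       [-0.95618953,  0.2793844 ,  0.08744103],
       [ 0.00114869,  0.30226847, -0.95322214]])}
```

View pics/scene0.png

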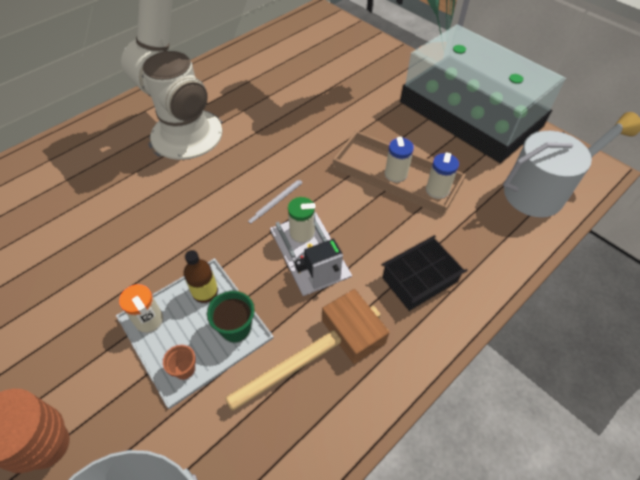

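View pics/side0.png

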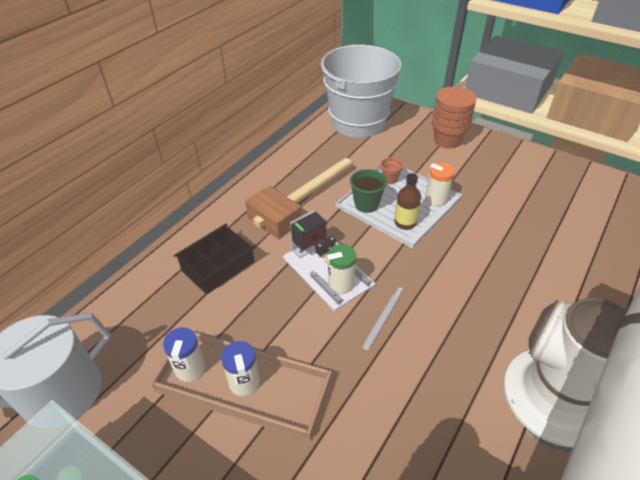

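View pics/wrist0.png

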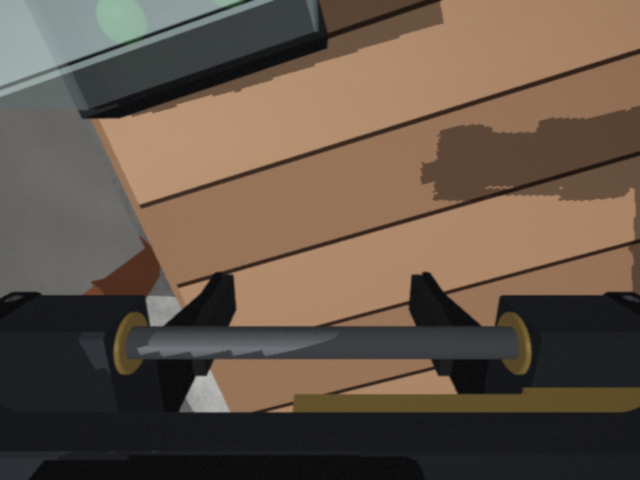

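Scene shows: green tin (302,220) in the reader lane, stock tray (400,172) with two blue tins, drip tray (195,330) with the orange tin at (140,308) on its corner. Side shows the same, from the other side. Now I'll zoom and segment.

```bash
python3 - <<'E'
from h import *
def lid(im,name,lo,hi,z,roi):
    hsv=cv2.cvtColor(im,cv2.COLOR_BGR2HSV); m=cv2.inRange(hsv,lo,hi); k=np.zeros_like(m); x0,y0,x1,y1=roi; k[y0:y1,x0:x1]=1; m*=k
    n,l,st,c=cv2.connectedComponentsWithStats(m)
    for i in range(1,n):
        if st[i,4]>60: print(name,c[i].round(1),st[i],at(camera_model(name),*c[i],z-0.006).round(4))
S=cv2.imread('pics/scene0.png');D=cv2.imread('pics/side0.png')
for im,n,rg,ro,rb in((S,'scene',(280,190,325,225),(110,280,160,325),(380,130,465,180)),(D,'side',(320,240,365,275),(420,155,465,190),(155,320,265,380))):
    print('green');lid(im,n,(45,120,40),(80,255,255),.108,rg)
    print('orange');lid(im,n,(3,170,120),(16,255,255),.104,ro)
    print('blue');lid(im,n,(105,150,60),(130,255,255),.107,rb)
c=lambda im,x,y,w,h:cv2.resize(im[y:y+h,x:x+w],(400,300),interpolation=cv2.INTER_CUBIC)
cv2.imwrite('pics/comp1.png',np.vstack([np.hstack([c(S,260,190,120,90) if 0 else c(S,250,190,140,105),c(D,270,200,120,90) if 0 else c(D,270,205,140,105)]),np.hstack([c(S,325,120,160,120),c(D,150,310,200,150)])]))
E
```

```text
green
scene [299. 209.] [289 198  24  22 340] [ 0.4847 -0.0042  0.102 ]
orange
scene [134.1 297.3] [119 284  32  30 563] [ 0.4258 -0.3894  0.098 ]
blue
scene [400.7 149. ] [390 140  22  17 244] [0.5147 0.3076 0.101 ]
scene [445.  164.9] [434 155  24  19 277] [0.6233 0.3438 0.101 ]
green
orange
blue
```

View pics/comp1.png

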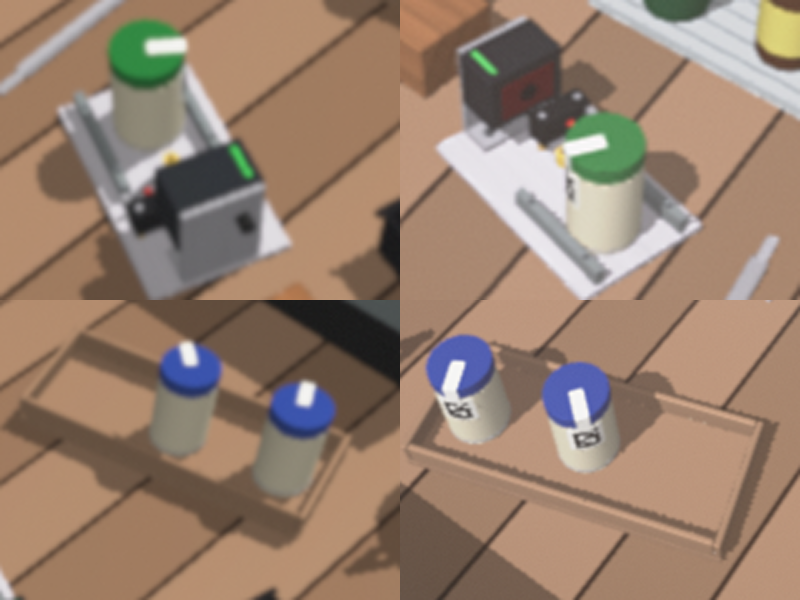

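Panels show the reader plate corners, green tin, and the tray rim corners; the stock tray's free space is at its -x/robot side end (large gap). Fit poses from both views.

```bash
cat > fit.py <<'E'
from h import *
from scipy.optimize import least_squares
M={n:camera_model(n) for n in('scene','side')}
def fitrect(L,W,z,obs,x0):
    # obs: (cam,u,v,sx,sy)
    def R(p):
        c,s=np.cos(p[2]),np.sin(p[2]); r=[]
        for n,u,v,sx,sy in obs:
            a,b=sx*L/2,sy*W/2; r+=list(proj(M[n],[p[0]+c*a-s*b,p[1]+s*a+c*b,z])-[u,v])
        return np.array(r)
    o=least_squares(R,x0,loss='soft_l1'); return o.x,R(o.x).reshape(-1,2).round(1).tolist()
E
python3 - <<'E'
from fit import *
for t,n,u,v,z in [('rd','scene',271,227.8,.008),('rd','scene',314.8,212.8,.008),('rd','scene',351.5,275,.008),('rd','scene',305.3,295,.008),('rd','side',283,257.5,.008),('rd','side',375.7,284.8,.008),('rd','side',333,310,.008),
 ('st','scene',333.8,160.8,.034),('st','scene',357,133.2,.034),('st','scene',464.2,175.2,.034),('st','scene',445,208,.034),('st','side',337.5,370,.034),('st','side',310,434,.034),('st','side',155,385,.034),
 ('strip','scene',134,297,.104),('stripend','scene',141,308,.104),('bottlecap','scene',193,258,.154),('bottlefoot','scene',205,300,.004),('bottlecap','side',412,180,.154),('gpot','scene',231,310,.089),('clay','scene',180,359,.059)]:
    print(t,n,at(M[n],u,v,z).round(4)[:2])
im=cv2.imread('pics/side0.png');hsv=cv2.cvtColor(im,cv2.COLOR_BGR2HSV)
for u,v in((348,252),(446,172),(240,352),(180,340)): print(hsv[v,u])
for nm,lo,hi,z,(x0,y0,x1,y1) in(('green',(45,60,40),(80,255,255),.108,(320,240,365,275)),('orange',(3,130,120),(16,255,255),.104,(420,155,465,190)),('blue',(110,80,60),(130,255,255),.107,(155,320,265,380))):
    m=cv2.inRange(hsv,lo,hi);k=0*m;k[y0:y1,x0:x1]=1;n,l,st,c=cv2.connectedComponentsWithStats(m*k)
    for i in range(1,n):
        if st[i,4]>60: print(nm,st[i],at(M['side'],*c[i],z-.006).round(4), 'bb',at(M['side'],st[i,0]+st[i,2]/2-.5,st[i,1]+st[i,3]/2-.5,z-.006).round(4))
E
```

```text
rd scene [ 0.4231 -0.0434]
rd scene [0.4619 0.0656]
rd scene [0.6495 0.0031]
rd scene [ 0.6159 -0.1074]
rd side [0.6467 0.008 ]
rd side [ 0.4206 -0.0403]
rd side [0.4633 0.0722]
st scene [0.3841 0.2069]
st scene [0.3523 0.3275]
st scene [0.649  0.4136]
st scene [0.6824 0.2913]
st side [0.3691 0.2029]
st side [0.342 0.335]
st side [0.6383 0.4186]
strip scene [ 0.4292 -0.3896]
stripend scene [ 0.4597 -0.3923]
bottlecap scene [ 0.467  -0.2639]
bottlefoot scene [ 0.473  -0.2744]
bottlecap side [ 0.4546 -0.25  ]
gpot scene [ 0.5745 -0.2651]
clay scene [ 0.5756 -0.3928]
[ 62 107 146]
[ 11 162 242]
[116 134 179]
[118  43 213]
green [328 244  28  25 465] [0.4858 0.0007 0.102 ] bb [0.4884 0.0013 0.102 ]
orange [430 162  24  19 313] [ 0.4304 -0.3869  0.098 ] bb [ 0.4338 -0.3897  0.098 ]
blue [163 328  33  30 632] [0.6249 0.3457 0.101 ] bb [0.6246 0.3493 0.101 ]
blue [221 341  34  32 683] [0.517  0.3105 0.101 ] bb [0.5149 0.3123 0.101 ]
```

Emit:
{"fn": "jog_arm", "kwargs": {
  "rows": [
    [[0.029,0.0303,0,0],[0.029,0.0303,0,0],[0.029,0.0303,0,0],[0.029,0.0303,0,0],[0.029,0.0303,0,0],[0.029,0.0303,0,0],[0.029,0.0303,0,0],[0.029,0.0303,0,0],[0.029,0.0303,0,0],[0.029,0.0303,0,0],[0.029,0.0303,0,0],[0.029,0.0303,0,0],[0.029,0.0303,0,0],[0.029,0.0303,0,0],[0.029,0.0303,0,0],[0.029,0.0303,0,0],[0,0,0,0],[0,0,0,0]]
  ],
  "claw": 1
}}

```text
time_s: 2.4
tcp_pos: [0.4844, -0.0012, 0.2919]
ee_rot: [[0.956, -0.292, -0.001], [-0.292, -0.956, 0.0], [-0.001, 0.0, -1.0]]
wrist_force: [-0.4, 0.5, -0.5]
gripper_width: 0.996
gripper_force: 0.0
```

```bash
python3 - <<'E'
from fit import *
s=sense();print(s['time_s'],s['tcp_pos'],np.round(s['ee_rot'],3).tolist(),s['wrist_force'])
m=camera_model('wrist');print(m);save('wrist','w1.png')
print(fitrect(.2,.12,.008,[('scene',271,227.8,-1,-1),('scene',314.8,212.8,-1,1),('scene',351.5,275,1,1),('scene',305.3,295,1,-1),('side',283,257.5,1,1),('side',375.7,284.8,-1,-1),('side',333,310,-1,1)],[.537,-.018,-.32]))
print(fitrect(.32,.13,.034,[('scene',333.8,160.8,-1,-1),('scene',357,133.2,-1,1),('scene',464.2,175.2,1,1),('scene',445,208,1,-1),('side',337.5,370,-1,-1),('side',310,434,-1,1),('side',155,385,1,1)],[.513,.311,.28]))
E
```

```text
2.4 [ 0.48436751 -0.00122052  0.29191074] [[0.956, -0.292, -0.001], [-0.292, -0.956, 0.0], [-0.001, 0.0, -1.0]] [-0.35521884  0.46701342 -0.5397659 ]
{'fovy': 67.20623312521761, 'cx': 322.0223849690783, 'cy': 230.45969945675017, 'eye': array([ 0.56335442, -0.02556837,  0.38532528]), 'rotation': array([[-2.93176907e-01, -9.11125649e-01, -2.89650397e-01],
       [-9.56058024e-01,  2.79208924e-01,  8.94171825e-02],
       [-5.97312925e-04,  3.03137639e-01, -9.52946596e-01]])}
(array([ 0.53674559, -0.01911062, -0.3303813 ]), [[-0.1, -0.1], [1.2, -1.0], [1.1, -0.2], [-1.5, -0.9], [-0.7, -1.4], [-0.1, -1.3], [1.2, -0.3]])
(array([0.51160936, 0.3118311 , 0.26421954]), [[-2.5, -2.0], [-1.9, -3.1], [0.7, -0.5], [0.1, 0.3], [-3.4, 0.4], [1.6, -0.4], [-3.2, -3.8]])
```

View pics/w1.png

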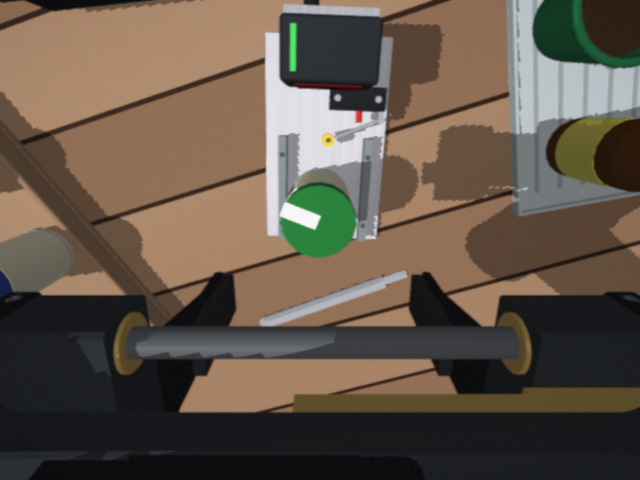

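Wrist view: lid centre (318,219), roller (328,139), plate front-left corner (268,236), front-right (377,238), right side line up to (391,37), left side up to (266,32).

```bash
python3 - <<'E'
from fit import *
m=camera_model('wrist')
im=cv2.imread('pics/w1.png');hsv=cv2.cvtColor(im,cv2.COLOR_BGR2HSV)
k=cv2.inRange(hsv,(50,120,40),(80,255,255));k[:150]=0
c=max(cv2.findContours(k,0,2)[0],key=cv2.contourArea);hull=cv2.convexHull(c);print(cv2.minEnclosingCircle(hull),cv2.fitEllipse(hull))
for t,u,v,z in[('lid',318,219.5,.108),('roller',328,139.5,.039),('cFL',268,236,.008),('cFR',377,238,.008),('R',391,37,.008),('L',266,32,.008),('head_l',281,80,.105),('head_r',380,86,.105),('fl',283,136,.024),('fr',370,138,.024),('bottlecap',622,153,.154)]:
    print(t,at(m,u,v,z).round(4)[:2])
print('pred corners')
c0=np.array([.5367,-.0191]);y=-.3304
for y in(-.3304,):
  X=np.array([np.cos(y),np.sin(y)]);Y=np.array([-X[1],X[0]])
  for a,b,z in((-.1,.06,.008),(-.1,-.06,.008),(.1,-.06,.008),(.1,.06,.008),(.006,-.002,.039)): p=c0+a*X+b*Y;print((a,b),p,proj(m,[*p,z]).round(1))
E
```

```text
((317.9804992675781, 219.92352294921875), 37.27153015136719) ((318.11517333984375, 220.04808044433594), (73.05889892578125, 74.18077087402344), 33.894222259521484)
lid [0.4887 0.0013]
roller [ 0.5415 -0.024 ]
cFL [0.4599 0.0691]
cFR [ 0.4226 -0.0453]
R [ 0.6117 -0.1072]
L [0.6499 0.0034]
head_l [ 0.5954 -0.0038]
head_r [ 0.5707 -0.071 ]
fl [0.5565 0.0168]
fr [ 0.53   -0.0634]
bottlecap [ 0.4868 -0.1989]
pred corners
(-0.1, 0.06) [0.46157402 0.0700969 ] [266.6 234.9]
(-0.1, -0.06) [ 0.42264345 -0.04341262] [375.4 238.4]
(0.1, -0.06) [ 0.61182598 -0.1082969 ] [392.1  36.5]
(0.1, 0.06) [0.65075655 0.00521262] [263.9  31.6]
(0.006, -0.002) [ 0.54172663 -0.02293835] [326.8 139.6]
```

Emit:
{"fn": "jog_arm", "kwargs": {
  "rows": [
    [[0.0033,-0.0033,0.027,0],[0,0,0.035,0],[0,0,0.035,0],[0,0,0.035,0],[0,0,0.02,0],[0,0,0.009,0],[0,0,0,0],[0,0,0,0]]
  ]
}}

```text
time_s: 3.45
tcp_pos: [0.4894, 0.0015, 0.1322]
ee_rot: [[0.957, -0.291, 0.002], [-0.291, -0.957, 0.001], [0.002, -0.001, -1.0]]
wrist_force: [0.4, -0.4, 0.7]
gripper_width: 0.998
gripper_force: 0.0
```

Emit:
{"fn": "jog_arm", "kwargs": {
  "rows": [
    [[0,0,0,0],[0,0,0,0],[0,0,0,0],[0,0,0,0],[0,0,0,0],[0,0,0,0]]
  ],
  "claw": 0
}}

```text
time_s: 4.2
tcp_pos: [0.4888, 0.001, 0.1314]
ee_rot: [[0.957, -0.291, 0.0], [-0.291, -0.957, -0.0], [0.0, 0.0, -1.0]]
wrist_force: [-0.6, 0.1, 2.1]
gripper_width: 0.689
gripper_force: 30.0
```

Emit:
{"fn": "jog_arm", "kwargs": {
  "rows": [
    [[0,0,-0.02,0],[0,0,-0.04,0],[0,0,-0.05,0],[0,0,-0.05,0],[-0.018,-0.032,0,0],[-0.018,-0.032,0,0],[-0.018,-0.032,0,0],[-0.018,-0.032,0,0],[-0.018,-0.032,0,0],[-0.018,-0.032,0,0],[-0.018,-0.032,0,0],[-0.018,-0.031,0,0],[0,0,0,0],[0,0,0,0]]
  ]
}}

```text
time_s: 5.95
tcp_pos: [0.4249, 0.2864, 0.2903]
ee_rot: [[0.957, -0.291, -0.002], [-0.291, -0.957, -0.002], [-0.001, 0.002, -1.0]]
wrist_force: [-0.3, 0.1, -2.7]
gripper_width: 0.684
gripper_force: 30.0
```

```bash
python3 - <<'E'
from fit import *
import json
m=camera_model('wrist');json.dump({k:np.array(v).tolist() for k,v in m.items()},open('w2.json','w'));save('wrist','w2.png')
for t,a in(('rim',.034),):
  for yw in (.276,):
    X=np.array([np.cos(yw),np.sin(yw)]);Y=np.array([-X[1],X[0]])
    for i,j in((-.16,-.065),(-.16,.065),(.16,-.065),(.16,.065)): print(i,j,proj(m,[*(np.array([.5125,.311])+i*X+j*Y),a]).round(1))
print(sense()['tcp_pos'])
E
```

```text
-0.16 -0.065 [412.9 224.7]
-0.16 0.065 [305.8 287.8]
0.16 -0.065 [ 218.  -103.5]
0.16 0.065 [95.7 -0.5]
[0.42510793 0.28614335 0.29051749]
```

View pics/w2.png

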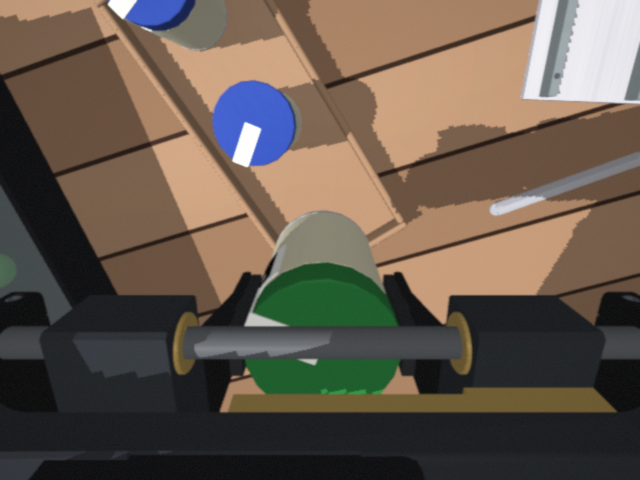

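Wrist view: blue tin lid centre (254,123), near right tray corner (404,225), right rim line to (277,5), left rim line (100,5)–(272,243).

```bash
python3 - <<'E'
from h import *
import json
m=json.load(open('w2.json'))
for t,u,v,z in[('blue',254,123,.107),('corner',404,224,.034),('r2',280,5,.034),('l1',100,5,.034),('l2',270,242,.034)]: print(t,at(m,u,v,z).round(4)[:2])
E
```

```text
blue [0.5134 0.3113]
corner [0.3796 0.2133]
r2 [0.5995 0.2699]
l1 [0.644  0.4156]
l2 [0.4011 0.3492]
```

Emit:
{"fn": "jog_arm", "kwargs": {
  "rows": [
    [[0,-0.005,0.02,0],[0,0,0.035,0],[0,0,0.035,0],[0,0,0.03,0],[0,0,0.02,0],[0,0,0.01,0],[0,0,0.005,0],[0,0,0.004,0],[0,0,0.001,0],[0,0,0,0],[0,0,0,0]]
  ]
}}

```text
time_s: 7.38
tcp_pos: [0.4269, 0.2919, 0.1316]
ee_rot: [[0.957, -0.291, 0.001], [-0.291, -0.957, 0.001], [0.0, -0.001, -1.0]]
wrist_force: [-0.5, 0.2, -3.9]
gripper_width: 0.684
gripper_force: 30.0
```

Emit:
{"fn": "jog_arm", "kwargs": {
  "rows": [
    [[0,0,0.001,0],[0,0,0.001,0],[0,0,0,0],[0,0,0,0]]
  ]
}}

```text
time_s: 7.88
tcp_pos: [0.427, 0.2919, 0.1304]
ee_rot: [[0.957, -0.291, 0.001], [-0.291, -0.957, 0.0], [0.001, -0.0, -1.0]]
wrist_force: [-2.2, -1.1, 4.8]
gripper_width: 0.686
gripper_force: 30.0
```

Emit:
{"fn": "jog_arm", "kwargs": {
  "rows": [
    [[0,0,0,0],[0,0,0,0],[0,0,0,0],[0,0,0,0],[0,0,-0.02,0],[0,0,-0.04,0],[0,0,-0.05,0],[0,0,-0.05,0]]
  ],
  "claw": 1
}}

```text
time_s: 8.88
tcp_pos: [0.4267, 0.2915, 0.2907]
ee_rot: [[0.957, -0.291, -0.0], [-0.291, -0.957, -0.0], [-0.0, 0.0, -1.0]]
wrist_force: [-0.0, 0.8, -0.2]
gripper_width: 1.003
gripper_force: 0.0
```

Emit:
{"fn": "jog_arm", "kwargs": {
  "rows": [
    [[0.0124,0.0407,0,0],[0.0124,0.0407,0,0],[0.0124,0.0407,0,0],[0.0124,0.0407,0,0],[0.0124,0.0407,0,0],[0.0124,0.0407,0,0],[0.0124,0.0407,0,0],[0.0124,0.0407,0,0],[0.0124,0.0407,0,0],[0.0124,0.0407,0,0],[0.0124,0.0407,0,0],[0.0124,0.0407,0,0],[0.0124,0.0407,0,0],[0.0124,0.0407,0,0],[0.0124,0.0407,0,0],[0.0124,0.0407,0,0],[0,0,0,0],[0,0,0,0]]
  ]
}}

```text
time_s: 11.12
tcp_pos: [0.4265, -0.3887, 0.2888]
ee_rot: [[0.956, -0.292, -0.001], [-0.292, -0.956, 0.001], [-0.001, -0.0, -1.0]]
wrist_force: [-0.1, -0.8, -1.0]
gripper_width: 0.998
gripper_force: 0.0
```

```bash
python3 - <<'E'
from h import *
import json
m=camera_model('wrist');json.dump({k:np.array(v).tolist() for k,v in m.items()},open('w3.json','w'));im=save('wrist','w3.png')[:,:,::-1]
s=cv2.imread('pics/x.png') if 0 else capture('side')[:,:,::-1]
s=s.copy();c=cv2.resize(s[280:460,140:380],(240,180));out=im.copy();out[300:480,0:240]=c
cv2.imwrite('pics/w3v.png',out)
hsv=cv2.cvtColor(np.ascontiguousarray(im),cv2.COLOR_BGR2HSV)
k=cv2.inRange(hsv,(3,150,100),(16,255,255))[:290]
n,l,st,ce=cv2.connectedComponentsWithStats(k)
for i in range(1,n):
    if st[i,4]>800:
        c=max(cv2.findContours((l==i).astype('uint8'),0,2)[0],key=cv2.contourArea);(u,v),r=cv2.minEnclosingCircle(c);print(u,v,r,st[i],at(m,u,v,.104))
print(sense()['tcp_pos'],sense()['time_s'])
E
```

```text
274.60760498046875 35.679325103759766 40.712154388427734 [ 239    0   73   76 2521] [ 0.5653663  -0.39689073  0.104     ]
588.0 36.0 62.426055908203125 [ 529    0  111   77 6412] [ 0.50180929 -0.60342643  0.104     ]
319.96319580078125 215.6098175048828 37.92129898071289 [ 283  178   74   76 3690] [ 0.4333152  -0.38892089  0.104     ]
[ 0.42680009 -0.3881604   0.28933267] 11.225
```

View pics/w3v.png

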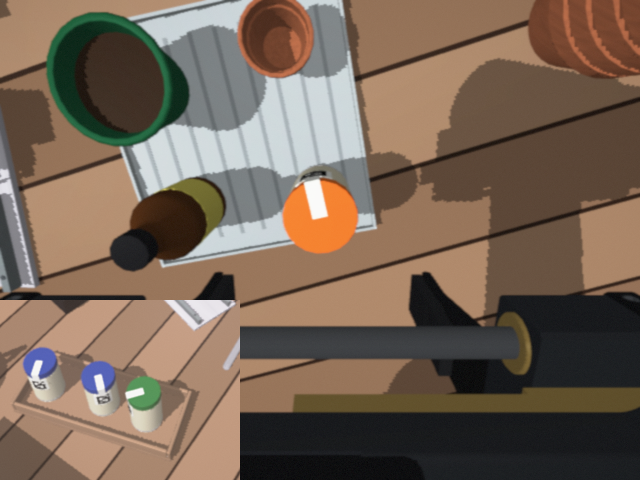

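Orange tin lid at (320,216), strip pointing up to about (314,181); bottle cap (135,250); the inset shows the green tin upright in the stock tray.

```bash
python3 - <<'E'
from h import *
import json
m=json.load(open('w3.json'))
im=cv2.imread('pics/w3.png');hsv=cv2.cvtColor(im,cv2.COLOR_BGR2HSV)
k=cv2.inRange(hsv,(0,0,215),(180,60,255));q=0*k;q[175:225,295:340]=1
n,l,st,ce=cv2.connectedComponentsWithStats(k*q);i=1+np.argmax(st[1:,4]);print(st[i],ce[i])
vs,us=np.where(l==i)
P=np.array([at(m,u,v,.104)[:2] for u,v in zip(us,vs)])
# keep only those on lid disc
c=np.array([.4333,-.3889]);P=P[np.linalg.norm(P-c,axis=1)<.029]
w,V=np.linalg.eigh(np.cov((P-P.mean(0)).T));d=V[:,1]*np.sign(V[:,1]@(P.mean(0)-c));
print('pca',np.degrees(np.arctan2(d[1],d[0])),'cent',np.degrees(np.arctan2(*(P.mean(0)-c)[::-1])),np.linalg.norm(P.mean(0)-c),np.sqrt(w*12))
print('cap',at(m,133,248,.154).round(4))
R=np.array(sense()['ee_rot']);print('tool x',np.degrees(np.arctan2(R[1,0],R[0,0])), 'delta tool',(R.T@np.array([*(c-sense()['tcp_pos'][:2]),0])).round(4))
b=at(m,133,248,.154)-np.array([*c,.154]);print('bottle in tool',(R.T@b).round(4))
E
```

```text
[304 180  23  39 590] [315.33050847 198.68474576]
pca -4.698621080909332 cent -2.4476214409850163 0.014061373640392425 [0.0122878  0.03001743]
cap [ 0.4616 -0.2661  0.154 ]
tool x -16.89010464062884 delta tool [ 0.0064 -0.0012 -0.    ]
bottle in tool [-0.0086 -0.1257  0.    ]
```

Emit:
{"fn": "jog_arm", "kwargs": {
  "rows": [
    [[0.0064,-0.0012,0.02,0],[0,0,0.03,-0.108],[0,0,0.03,-0.108],[0,0,0.03,0],[0,0,0.025,0],[0,0,0.013,0],[0,0,0.006,0],[0,0,0,0],[0,0,0,0]]
  ]
}}

```text
time_s: 12.35
tcp_pos: [0.4338, -0.39, 0.1363]
ee_rot: [[0.997, -0.079, 0.002], [-0.079, -0.997, -0.001], [0.002, 0.001, -1.0]]
wrist_force: [0.7, 0.0, 0.1]
gripper_width: 1.0
gripper_force: 0.0
```

Emit:
{"fn": "jog_arm", "kwargs": {
  "rows": [
    [[0,0,0,0],[0,0,0,0],[0,0,0,0],[0,0,0,0],[0,0,0,0],[0,0,0,0]]
  ],
  "claw": 0
}}

```text
time_s: 13.1
tcp_pos: [0.4333, -0.3897, 0.1353]
ee_rot: [[0.997, -0.08, -0.0], [-0.08, -0.997, 0.0], [-0.0, -0.0, -1.0]]
wrist_force: [0.2, 2.4, 0.8]
gripper_width: 0.684
gripper_force: 30.0
```

Emit:
{"fn": "jog_arm", "kwargs": {
  "rows": [
    [[0,0,-0.02,0],[0,0,-0.04,0],[0,0,-0.05,0],[0,0,-0.05,0],[0,0,0,0],[0,0,0,0]]
  ]
}}

```text
time_s: 13.85
tcp_pos: [0.4324, -0.389, 0.2934]
ee_rot: [[0.997, -0.08, -0.002], [-0.08, -0.997, 0.003], [-0.003, -0.003, -1.0]]
wrist_force: [-0.5, 0.4, -4.3]
gripper_width: 0.684
gripper_force: 30.0
```

Emit:
{"fn": "jog_arm", "kwargs": {
  "rows": [
    [[0,0,-0.03,0],[0.0026,-0.0389,0,0],[0.0026,-0.0389,0,0],[0.0026,-0.0389,0,0],[0.0026,-0.0389,0,0],[0.0026,-0.0389,0,0],[0.0026,-0.0389,0,0],[0.0026,-0.0389,0,0],[0.0026,-0.0389,0,0],[0.0026,-0.0389,0,0],[0.0026,-0.0389,0,0],[0,0,0.03,0.124],[0,0,0.05,0.124],[0,0,0.02,0],[0,0,0,0],[0,0,0,0]]
  ]
}}

```text
time_s: 15.85
tcp_pos: [0.4905, -0.0041, 0.2253]
ee_rot: [[0.947, -0.322, -0.0], [-0.322, -0.947, -0.0], [0.0, 0.0, -1.0]]
wrist_force: [0.9, -0.1, -2.9]
gripper_width: 0.683
gripper_force: 30.0
```

Emit:
{"fn": "jog_arm", "kwargs": {
  "rows": [
    [[0,0,0.02,0],[0,0,0.03,0],[0,0,0.02,0],[0,0,0.01,0],[0,0,0.004,0],[0,0,0.001,0],[0,0,0,0],[0,0,0,0]]
  ]
}}

```text
time_s: 16.85
tcp_pos: [0.4905, -0.004, 0.1408]
ee_rot: [[0.947, -0.322, 0.001], [-0.322, -0.947, 0.0], [0.001, -0.001, -1.0]]
wrist_force: [0.2, -0.2, -4.2]
gripper_width: 0.684
gripper_force: 30.0
```

```bash
python3 - <<'E'
from h import *
import json
m=camera_model('wrist');json.dump({k:np.array(v).tolist() for k,v in m.items()},open('w4.json','w'));im=save('wrist','w4.png')[:,:,::-1]
D=capture('side')[:,:,::-1]; S=capture('scene')[:,:,::-1]
cv2.imwrite('pics/d4.png',D);cv2.imwrite('pics/s4.png',S)
c=lambda im,x,y,w,h:cv2.resize(im[y:y+h,x:x+w],(400,300),interpolation=cv2.INTER_CUBIC)
cv2.imwrite('pics/c4.png',np.vstack([np.hstack([c(S,250,190,140,105),c(D,270,205,140,105)]),np.hstack([c(im,0,0,640,480),c(im,220,100,240,180)])]))
print(sense()['tcp_pos'])
E
```

```text
[ 0.49030277 -0.00403872  0.14051004]
```

View pics/c4.png

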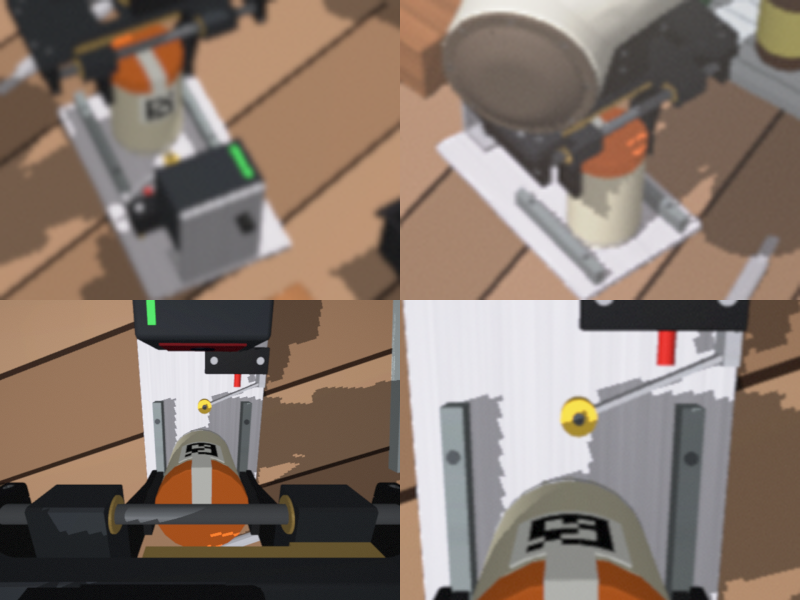

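Wrist crop shows roller top centre at full-image (327.4,169.6), tin's front foot edge about (324,204), fence ends (253,162) and (394,163); code looks square to the head.

```bash
python3 - <<'E'
from h import *
import json
m=json.load(open('w4.json'));y=np.radians(-18.8);X=np.array([np.cos(y),np.sin(y)]);Y=np.array([-X[1],X[0]]);c=np.array([.5363,-.0195])
im=cv2.imread('pics/w4.png');print(im[190:216,324].sum(1))
for t,u,v,z in[('roller',327.4,169.6,.039),('foot',324,203.8,.009),('fl',253,161.8,.024),('fr',394,163,.024)]:
    p=at(m,u,v,z)[:2];print(t,p.round(4),((p-c)@X).round(4),((p-c)@Y).round(4))
p=np.array([.4903,-.004]);print('tcp',(p-c)@X,(p-c)@Y)
E
```

```text
[692 693 691 694 692 693 691 692 689 691 692 691 663 531 446 426 395 352
 392 364 342 343 341 340 344 343]
roller [ 0.5417 -0.0245] 0.0067 -0.003
foot [ 0.5177 -0.0145] -0.0192 -0.0013
fl [0.5578 0.0152] 0.0091 0.0397
fr [ 0.5309 -0.0615] 0.0084 -0.0415
tcp -0.04854098424139494 -0.00015115844881021098
```

Emit:
{"fn": "jog_arm", "kwargs": {
  "rows": [
    [[0.008,0,0,0],[0.008,0,0,0],[0.005,0,0,0],[0.003,0,0,0],[0.002,0,0,0],[0.002,0,0,0],[0.0015,0,0,0],[0,0,0,0],[0,0,0,0],[0,0,0.0005,0],[0,0,0.0005,0],[0,0,0.0005,0],[0,0,0,0],[0,0,0,0]]
  ]
}}

```text
time_s: 18.75
tcp_pos: [0.5183, -0.0135, 0.1393]
ee_rot: [[0.947, -0.322, 0.0], [-0.322, -0.947, -0.0], [0.001, -0.0, -1.0]]
wrist_force: [-2.7, 1.0, 2.5]
gripper_width: 0.681
gripper_force: 30.0
```

```bash
python3 - <<'E'
from h import *
import json
m=camera_model('wrist');json.dump({k:np.array(v).tolist() for k,v in m.items()},open('w5.json','w'));im=save('wrist','w5.png')[:,:,::-1]
c=lambda im,x,y,w,h:cv2.resize(im[y:y+h,x:x+w],(800,600),interpolation=cv2.INTER_CUBIC)
cv2.imwrite('pics/c5.png',c(im,240,120,200,150))
p=sense()['tcp_pos'];y=np.radians(-18.8);X=np.array([np.cos(y),np.sin(y)]);Y=np.array([-X[1],X[0]]);q=np.array([.5363,-.0195]);print(p,(p[:2]-q)@X,(p[:2]-q)@Y)
E
```

```text
[ 0.51826737 -0.01355543  0.13927108] -0.018986305931165744 -0.00018387416157976524
```

View pics/c5.png

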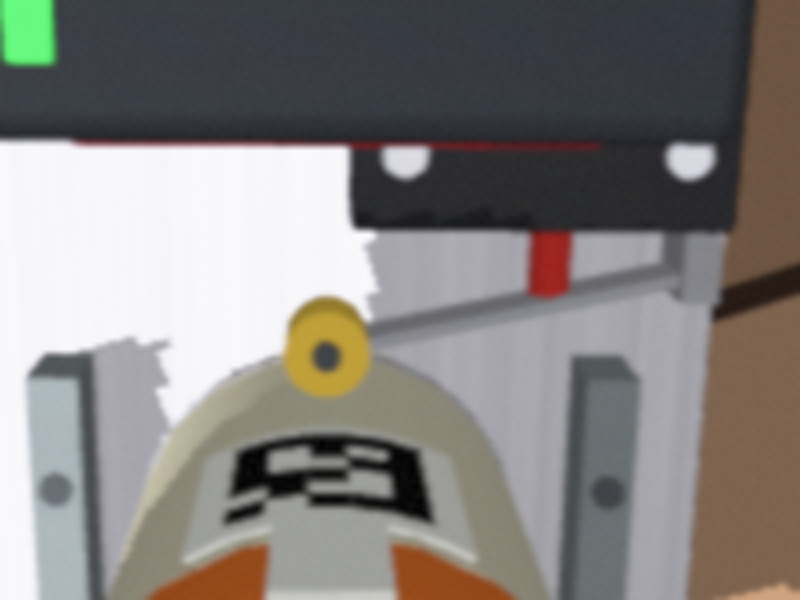

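The roller centre is at about full-image (321.5,209), lever swung and red plunger pressed; tin is mid-lane with code square to the window.

```bash
python3 - <<'E'
from h import *
import json
m=json.load(open('w5.json'));y=np.radians(-18.8);X=np.array([np.cos(y),np.sin(y)]);Y=np.array([-X[1],X[0]]);q=np.array([.5363,-.0195])
f=lambda u,v,z:(lambda p:np.array([(p-q)@X,(p-q)@Y]))(at(m,u,v,z)[:2])
r=f(321.5,209,.039);print(r,'fence ends',f(240+60/4,120+367/4,.024),f(240+605/4,120+367/4,.024))
h=np.array([.0255,-.048])
for off in((0,0),(.0007,-.001)):
    a=lambda p:np.arctan2(*(np.array(p)-h-off)); print('lever angle',a(r)-np.arctan2(.006-.0255,-.002+.048))
# tin heading: label bottom corners at z ~?
print('tin edges/label',[f(240+x/4,120+560/4,.09) for x in(122,183,475,527)])
E
```

```text
[1.46142706e-02 7.45416461e-05] fence ends [0.00915072 0.03978883] [ 0.00912241 -0.04148735]
lever angle 0.17827033260151814
lever angle 0.16911034898147728
tin edges/label [array([0.00514866, 0.02168221]), array([0.00514721, 0.01518944]), array([ 0.00514029, -0.0158838 ]), array([ 0.00513906, -0.02141619])]
```

Emit:
{"fn": "jog_arm", "kwargs": {
  "rows": [
    [[0.0007,0,0,0],[0.0006,0,0,0],[0,0,0,0],[0,0,0,0],[0,0,0,0]]
  ]
}}

```text
time_s: 19.42
tcp_pos: [0.5188, -0.0138, 0.1393]
ee_rot: [[0.947, -0.322, -0.001], [-0.322, -0.947, 0.0], [-0.001, 0.0, -1.0]]
wrist_force: [-4.3, 4.2, 7.6]
gripper_width: 0.683
gripper_force: 30.0
```

Emit:
{"fn": "jog_arm", "kwargs": {
  "rows": [
    [[0,0,0,0],[0,0,0,0],[0,0,0,0],[0,0,0,0],[0,0,0,0],[0,0,-0.01,0],[0,0,-0.03,0],[0,0,-0.04,0],[0,0,-0.04,0],[0,0,-0.03,0],[0,0,0,0],[0,0,0,0]]
  ],
  "claw": 1
}}

```text
time_s: 20.92
tcp_pos: [0.5188, -0.014, 0.2884]
ee_rot: [[0.947, -0.322, -0.001], [-0.322, -0.947, 0.0], [-0.001, -0.0, -1.0]]
wrist_force: [-0.6, 0.2, -0.8]
gripper_width: 1.001
gripper_force: 0.0
```

```bash
python3 - <<'E'
from h import *
import json
m=camera_model('wrist');json.dump({k:np.array(v).tolist() for k,v in m.items()},open('w6.json','w'));im=save('wrist','w6.png')[:,:,::-1]
S=capture('scene')[:,:,::-1]
c=lambda im,x,y,w,h,W,H:cv2.resize(im[y:y+h,x:x+w],(W,H),interpolation=cv2.INTER_CUBIC)
cv2.imwrite('pics/c6.png',np.vstack([c(im,220,60,200,100,800,400),np.hstack([c(S,250,180,160,80,400,200),c(S,90,180,400,200,400,200)])]))
print(sense()['tcp_pos'],sense()['time_s'],sense()['wrist_force'])
hsv=cv2.cvtColor(np.ascontiguousarray(im),cv2.COLOR_BGR2HSV)
k=cv2.inRange(hsv,(3,150,100),(16,255,255))[:290]; k[:, :250]=0;k[:,400:]=0
cc=max(cv2.findContours(k,0,2)[0],key=cv2.contourArea);(u,v),r=cv2.minEnclosingCircle(cc);p=at(m,u,v,.108)[:2]
y=np.radians(-18.8);X=np.array([np.cos(y),np.sin(y)]);Y=np.array([-X[1],X[0]]);q=np.array([.5363,-.0195])
print(u,v,r,p,(p-q)@X,(p-q)@Y)
w=cv2.inRange(hsv,(0,0,185),(180,60,255));vs,us=np.where(w>0);P=np.array([at(m,a,b,.108)[:2] for a,b in zip(us,vs)]);P=P[np.linalg.norm(P-p,axis=1)<.027]
e,V=np.linalg.eigh(np.cov(P.T));d=V[:,1]*np.sign(V[0,1]);print('heading',np.degrees(np.arctan2(d[1],d[0])),np.sqrt(12*e))
E
```

```text
[ 0.51872632 -0.01408757  0.28763369] 21.025 [0.37392667 0.07324167 0.99445446]
321.0 225.52174377441406 37.8764762878418 [ 0.5187114 -0.0130846] -0.01871770053284804 0.00040492889116136696
heading -18.033187848737132 [0.01182777 0.02864617]
```

View pics/c6.png

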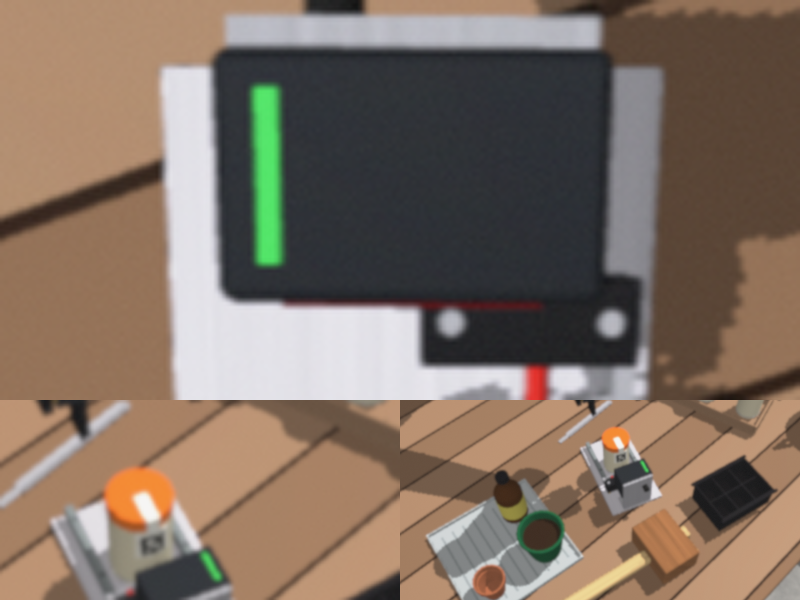

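Tin stands upright in the lane, heading within about 1° of the reader; the other things are undisturbed. One numeric check of the roller.

```bash
python3 - <<'E'
from h import *
import json
y=np.radians(-18.8);X=np.array([np.cos(y),np.sin(y)]);Y=np.array([-X[1],X[0]]);q=np.array([.5363,-.0195])
for a in('w4','w5','w6'):
    m=json.load(open(a+'.json'));hsv=cv2.cvtColor(cv2.imread(f'pics/{a}.png'),cv2.COLOR_BGR2HSV)
    k=cv2.inRange(hsv,(20,110,110),(33,255,255));k[:, :290]=0;k[:,360:]=0;k[260:]=0
    n,l,st,c=cv2.connectedComponentsWithStats(k)
    for i in range(1,n):
        if st[i,4]>15: p=at(m,*c[i],.037)[:2];print(a,st[i],((p-q)@X).round(4),((p-q)@Y).round(4))
E
```

```text
w4 [317 159  21  23 346] 0.0065 -0.0027
w5 [311 195  21  24 378] 0.0154 0.0002
w6 [316 164  12  13 128] 0.0148 0.0002
```

```bash
python3 -c "
from station import *
print(finish_job())"
```

```text
the job is handed in; nothing more can be done
None
```

Job handed in at about 21 s: the green tin stands upright in the stock tray. The orange tin stands released in the reader lane, its code within about 1° of square to the window, holding the lever at an estimated 0.17–0.2 rad (clicks at 0.14, travel ends at 0.30).

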